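# Stack the clay baking pots loosely in the oak tray

### The arm

A 7-joint arm with a two-finger parallel gripper is mounted at the origin on a cart in front of the work surface, level with it; the furniture and walls round the work are solid. World frame = base frame: x ahead of the robot, y to its left, z up, the work surface at z = 0. Lengths are in m, angles in rad, forces in N, time in s.
With the tool pointing down it reaches from about 0.425 to 0.925 m from the base axis. Payload 6.8 kg.
Tool frame: the origin (TCP) lies midway between the tips of the shut fingers; the grasp point (between the pads) lies 19 mm behind it; z points along the fingers, y is the line along which they close (so a half turn about z gives the same grasp; the last joint's range is limited). The gripper opens to 88 mm and grips with 3 to 60 N. Pads are 20 mm wide; open, the fingers measure 115 mm over their backs; the gripper's body (75 mm by 178 mm) begins 61 mm behind the grasp point.
Start: joints at [1.239, 0.477, 0.022, 1.555, -0.011, 1.109, -0.083], TCP at [0.15, -0.658, 0.223] pointing down, gripper open.
Joint ranges: [-2.96, 2.96], [-0.34, 2.1], [-1.41, 1.46], [0.24, 2.44], [-1.37, 4.51], [0.17, 1.92], [-2.96, 2.96]. Speed limits (rad/s): [2.39, 2.39, 3.14, 3.14, 3.14, 3.14, 3.14].

### API

Orientations are given as a 3x3 rotation matrix whose columns are the frame's x, y, z axes.
In Python, from workcell import telemetry, cams, job, nets gives the robot as it stands.
- The arm moves only by the tool play_rows, never from a script. Its argument "increments" is a list that holds one entry, the list of rows, each a list of 7 numbers: the shift along the tool's x, y, z scaled (see below), then the turn, a rotation vector about the tool's x, y, z scaled (see below), then the gripper command: -1 is shut, 1 is fully open, values between are in proportion. In form: [[[tx, ty, tz, rx, ry, rz, hand], ...]]. A call has 1 to 12 rows; each row shifts and turns the commanded pose from where the row before left it, along the tool's axes as they then stand; what a row does not reach is not made up. The controller multiplies each number of a shift by 40 mm and each number of a turn by 6 degrees. A row lasts 1/10 s, in which the tool goes at most 50 mm and 8.59 degrees, less where a joint would pass 70% of its speed; a pose out of reach is approached as far as the arm can. A call with a number of a shift or a turn outside -1 to 1 is refused whole. A call with a gripper value outside its range is refused whole. The fingers move at their own pace and stop on an object; "force" is the grip in N (left out, the last holds). Time passes only in rows, so rows that do not move let the fingers close. It gives the time, the measured TCP pose, the force, the opening and the grip force at its end, in the units of the state.
- telemetry.state(): the state, without advancing time (a new reading comes with each control period).
- cams.get_image(name): name is "scene" or "top"; returns a dict with "color" (480x640x3 uint8, red, green, blue), "intrinsics" (3x3 intrinsics, pixels), "view" (4x4, takes a point from world to camera coordinates). Camera axes: x right, y up, looking along -z (the intrinsics and any distortion apply to the point x, -y, -z); pixel columns grow to the right and rows downward; lengths in m; the calibration is good to about 2 mm. A picture is of the moment at which its call begins. There is no depth.
- job.close_job(): hands the job in; it is judged then, once.
Trained networks look in the newest picture that a camera, given by its name, has taken for a name from the list of things; names that differ only in an ending like _2 or _b are one class to them, and where a whole thing is asked for, a point or a joint stands for the part that bears it (a point fixed in the world has none). Each returns a list of dicts, best first, with "confidence" (0 to 1); they miss things now and then, are a little off and sometimes report something else, mostly with a low value. They report only what shows in the picture. A call takes as long as a camera call.
- nets.outline_of(label, camera): "mask" (480x640 bool, what is visible of it) and "uv" ([column, row] in pixels, amid what is visible of it).
- nets.place_of(label, camera): "uv" ([column, row] in pixels: a listed point, or the origin of a listed thing).
The state is a dict: "time": time; "joint_positions": joint angles; "dq": joint speeds; "effort": joint torques, N m; "tool_pos": TCP position; "tool_rot": TCP orientation; "force": force on the tool from outside, world axes, zero at the start; "ft_torque": the same for the moment, N m; "width": finger opening in m; "grasp_force": force on a finger pad.
Only numpy, scipy, OpenCV 4.12 (cv2) and the standard library are available. Lean on these libraries where they do the work, as an engineer would, in place of code of your own. Each camera call takes 0.05 s, during which the arm holds its last target. There are 200 camera calls.

### The job

Put the three washed clay baking pots away as one upright stack in the oak tray: stand one of them mouth-up on the tray's floor, lower a second into it and then the third into the second. Let each down gently until it just rests in the one below by its own weight, and neither press it down nor drop it, because pots that wedge tight chip and cannot be parted again. Leave the other things on the table where they are.

Things in the scene. Friction and masses are not known exactly. Their poses are not given: they have to be found in the camera images.
- pot_a_mid (a point): One of three identical baking pots of red-brown clay, cream-glazed inside, like little flowerpots, mouth up, 0.16 kg (+-30 %). 80 mm tall; top 26 mm is a straight collar of 63 mm outer diameter, the place to grip; below it the outside tapers from 56 to 40 mm diameter at the foot. Point: on its axis, half-way up (40 mm above foot, 40 mm below rim); z up out of the mouth.
- pot_b_mid (a point): Second pot, same as pot_a. Inside, all three taper from 55 mm diameter at the mouth to 33 mm at the floor, 6 mm above the foot. Inner and outer tapers are equal, so a pot set in another meets it all round. Point: on its axis, half-way up (40 mm above foot, 40 mm below rim); z up out of the mouth.
- pot_c_mid (a point): Third pot, same as pot_a. A pot set in another comes to rest, tapers just touching, 30 mm higher than it: its upper 30 mm (the collar and a 4 mm gap) stays free above the lower rim. Pushed or dropped, it jams. Point: on its axis, half-way up (40 mm above foot, 40 mm below rim); z up out of the mouth.
- oak_tray: Shallow oak tray, loose, 264 mm long (along its y) by 98 mm wide (along its x), walls 26 mm high and 8 mm thick, starts empty; inner floor 248 x 82 mm, 6 mm above the origin. Origin: centre of its underside; z up. Between it and the pots stands a fixed bench scale with a roll on it, reaching 190 mm above the table.
- scraper: Bench scraper lying flat, blue round back and steel blade, 98 x 126 x 21 mm; origin at its underside. Bystander.
- brush: Flat pastry brush with wooden handle, 43 x 240 x 15 mm, lying; origin at its underside. Bystander.
- nozzle: Steel piping nozzle standing on its wide end, 35 mm across, 50 mm tall; origin at its underside. Bystander.

How it is judged:
By the outcome, as a careful person would: the job done as asked, in the order asked, and still so for the second after the job is handed in, with the robot touching nothing.
It also fails if it takes over 72 s, if anything falls off the work surface, if the arm or the gripper's body presses on something with over 40 N, if the wrist force passes 120 N, or if a joint passes its speed limit or range.

## Working session

There is one attempt and no reset: what is moved stays moved. The work goes in short steps, Python scripts to look and compute and a tool call to move; the robot and the scene stay as the last step left them, time stands still between calls to the robot, and variables do not carry over. Pictures are saved under pics/ and viewed, at most 10 in all, crops included, and the job is handed in when it is done.

Besides the shell and the picture viewer there is one more tool, called after "Request:" as name(argument=value, ...), one argument or row to a line, values as JSON. play_rows: Moves the arm, as the interface text tells. Shifts and turns lie within -1 to 1; 1 stands for 40 mm of shift or 6 degrees of turn. Its arguments: {"type":"object","properties":{"increments":{"type":"array","items":{"type":"array","items":{"type":"array","items":{"type":"number"}}}},"force":{"type":"number"}},"required":["increments"]}

```bash
mkdir -p pics
python3 - <<'E'
from workcell import telemetry,cams,nets
import cv2,numpy as np
s=telemetry.state(); print(s['time'],s['tool_pos'],np.round(s['tool_rot'],3).tolist(),s['width'])
for c in("scene","top"):
    im=cams.get_image(c); cv2.imwrite(f"pics/{c}0.png",im['color'][:,:,::-1]); print(c,np.round(im['intrinsics'],1).tolist(),np.round(im['view'],4).tolist())
    for l in("pot_a_mid","oak_tray","nozzle","brush","scraper"):
        print(l,[(np.round(d['uv'],1).tolist(),round(d['confidence'],2)) for d in nets.place_of(l,c)])
E
```

```text
0.0 [ 0.14965515 -0.65759269  0.22170719] [[0.975, 0.222, -0.001], [0.222, -0.975, 0.002], [-0.0, -0.002, -1.0]] 0.08786141206474485
scene [[512.2, 0.0, 320.0], [0.0, 512.2, 234.7], [0.0, 0.0, 1.0]] [[-0.4196, -0.9077, 0.002, 0.2343], [0.6433, -0.2958, 0.7062, -0.3659], [-0.6404, 0.2976, 0.708, -0.7921], [0.0, 0.0, 0.0, 1.0]]
pot_a_mid [([157.2, 293.6], 0.85)]
oak_tray [([457.2, 201.4], 0.86)]
nozzle [([362.4, 182.6], 0.46)]
brush [([269.1, 213.3], 0.97)]
scraper [([211.1, 389.0], 0.68)]
top [[580.8, 0.0, 320.2], [0.0, 580.8, 227.6], [0.0, 0.0, 1.0]] [[-0.0135, -0.9999, 0.0012, 0.0281], [0.9953, -0.0133, 0.0958, -0.501], [-0.0958, 0.0025, 0.9954, -1.3743], [0.0, 0.0, 0.0, 1.0]]
pot_a_mid [([174.4, 226.0], 0.59)]
oak_tray [([467.5, 215.1], 0.71)]
nozzle [([403.0, 152.3], 0.52), ([218.7, 239.6], 0.22)]
brush [([295.4, 159.9], 0.71)]
scraper [([197.8, 306.5], 0.64)]
```

View pics/scene0.png

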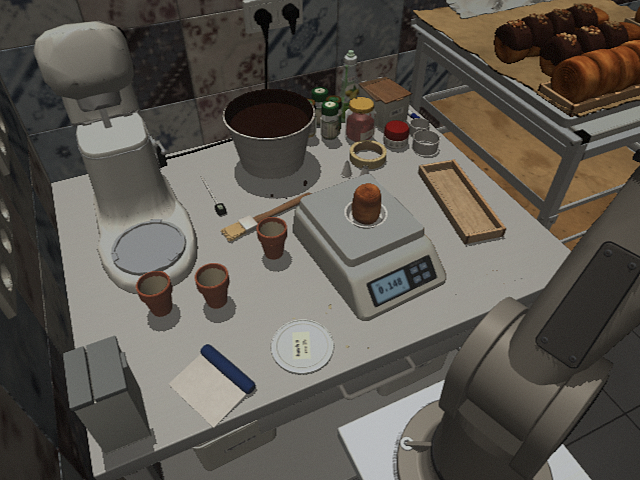

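View pics/top0.png

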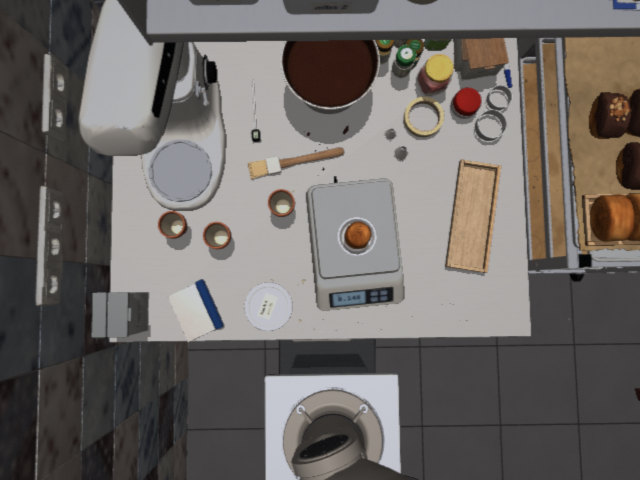

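The top view shows the pots at about (173,224), (217,236) and (281,203), and the tray at (474,216) to the right of the scale. In the scene view the pots are at (155,293), (213,285) and (272,238). Next I'll get masks and fit positions from both views.

```bash
cat > h.py <<'E'
import numpy as np,cv2
from workcell import telemetry,cams,nets
def proj(im,P):
    P=np.atleast_2d(P);c=P@im['view'][:3,:3].T+im['view'][:3,3]; c=c*[1,-1,-1]
    q=c@im['intrinsics'].T; return q[:,:2]/q[:,2:]
def ray(im,uv,z):
    uv=np.atleast_2d(uv);d=np.c_[uv,np.ones(len(uv))]@np.linalg.inv(im['intrinsics']).T*[1,-1,-1]
    R=im['view'][:3,:3];o=-R.T@im['view'][:3,3];d=d@R
    return o+d*((z-o[2])/d[:,2])[:,None]
def silh(im,p,z0=0.):  # pot mask centre (hull of profile circles)
    a=np.linspace(0,2*np.pi,40);pts=[np.c_[p[0]+r*np.cos(a),p[1]+r*np.sin(a),0*a+z0+h] for r,h in((.020,0),(.028,.054),(.0315,.054),(.0315,.08))]
    h=cv2.convexHull(proj(im,np.vstack(pts)).astype(np.float32)); m=cv2.moments(h); return np.array([m['m10']/m['m00'],m['m01']/m['m00']])
E
python3 - <<'E'
from h import *
from scipy.optimize import least_squares
I={c:cams.get_image(c) for c in("top","scene")}
D={}
for c in I:
    D[c]=[]
    for d in nets.outline_of("pot_a_mid",c):
        m=d['mask'].astype(np.uint8);M=cv2.moments(m,True);x=np.array([M['m10'],M['m01']])/M['m00'];D[c].append(x)
        print(c,np.round(x,1),m.sum(),round(d['confidence'],2), ray(I[c],x,.045).round(3))
for a in D["top"]:
  for b in D["scene"]:
    r=least_squares(lambda p:np.r_[silh(I["top"],p)-a,silh(I["scene"],p)-b],ray(I["top"],a,.05)[0,:2])
    if abs(r.fun).max()<8: print("pot",r.x.round(4),r.fun.round(1))
for c in I:
  for d in nets.outline_of("oak_tray",c)[:1]:
    cs,_=cv2.findContours(d['mask'].astype(np.uint8),0,2);k=max(cs,key=cv2.contourArea)
    w=ray(I[c],k[:,0].astype(float),.026)[:,:2].astype(np.float32);print("tray",c,cv2.minAreaRect(w))
for l,z in(("oak_tray",0),("nozzle",0),("brush",0),("scraper",0)):
  for c in I:
    for d in nets.place_of(l,c)[:1]: print(l,c,ray(I[c],d['uv'],z).round(3))
print("scale corners",ray(I["top"],[[308,186],[391,180],[402,304],[318,308]],.07).round(3).tolist(), "mixer head", ray(I["top"],[[85,150],[175,150],[180,40]],.35).round(3).tolist())
E
```

```text
top [172.4 224.5] 664 0.79 [[0.511 0.372 0.045]]
scene [155.3 291.8] 1307 0.75 [[0.518 0.367 0.045]]
pot [0.5104 0.3663] [-0.  -0.5  0.1  0.5]
tray top ((0.5263052582740784, -0.34701359272003174), (0.10313468426465988, 0.2642419636249542), 80.41825103759766)
tray scene ((0.5199079513549805, -0.3403744101524353), (0.11272476613521576, 0.2826935648918152), 80.08259582519531)
oak_tray top [[ 0.528 -0.333  0.   ]]
oak_tray scene [[ 0.538 -0.359 -0.   ]]
nozzle top [[ 0.679 -0.183  0.   ]]
nozzle scene [[ 0.69  -0.182  0.   ]]
brush top [[0.672 0.082 0.   ]]
brush scene [[ 0.681  0.079 -0.   ]]
scraper top [[0.313 0.317 0.   ]]
scraper scene [[0.302 0.327 0.   ]]
scale corners [[0.595, 0.049, 0.07], [0.607, -0.146, 0.07], [0.318, -0.164, 0.07], [0.311, 0.029, 0.07]] mixer head [[0.621, 0.459, 0.35], [0.619, 0.291, 0.35], [0.832, 0.284, 0.35]]
```

Run:
```python
from h import *
from scipy.optimize import least_squares
I={c:cams.get_image(c) for c in("top","scene")}
G={"top":[(173,224),(217,236),(281,203)],"scene":[(155,293),(213,285),(272,238)]}
D={}
for c in I:
  D[c]=[]
  for l in("pot_b_mid","pot_c_mid"):
    print(c,l,[(np.round(d['uv']),round(d['confidence'],2)) for d in nets.outline_of(l,c)])
  hsv=cv2.cvtColor(I[c]['color'],cv2.COLOR_RGB2HSV)
  m=((hsv[...,0]<12)&(hsv[...,1]>100)&(hsv[...,2]>50)).astype(np.uint8)
  for u,v in G[c]:
    k=np.zeros_like(m);r=30 if c=="scene" else 18
    k[v-r:v+r,u-r:u+r]=m[v-r:v+r,u-r:u+r]
    n,lab,st,_=cv2.connectedComponentsWithStats(k);j=1+np.argmax(st[1:,4])
    h=cv2.convexHull(np.argwhere(lab==j)[:,::-1].astype(np.int32));M=cv2.moments(h);x=np.array([M['m10'],M['m01']])/M['m00'];D[c].append(x);print(c,x.round(1),M['m00'],st[j])
for a,b in zip(D["top"],D["scene"]):
    r=least_squares(lambda p:np.r_[silh(I["top"],p)-a,silh(I["scene"],p)-b],ray(I["top"],a,.05)[0,:2]); print("pot",r.x.round(4),r.fun.round(1))
```

```text
top pot_b_mid [(array([216., 238.]), 0.77)]
top pot_c_mid []
top [171.7 224.2] 564.5 [158 211  29  27 201]
top [216.4 235. ] 552.5 [203 222  28  27 183]
top [280.8 202.5] 535.5 [268 189  27  28 174]
scene pot_b_mid [(array([212., 280.]), 0.97)]
scene pot_c_mid [(array([270., 237.]), 0.78)]
scene [154.8 291.4] 1151.5 [136 271  35  46 664]
scene [212.3 283.3] 1089.0 [195 263  33  45 672]
scene [271.8 235.8] 942.0 [256 217  31  42 612]
pot [0.5112 0.3673] [ 0.3 -0.6  0.   0.7]
pot [0.4843 0.2628] [ 0.2 -0.6 -0.   0.8]
pot [0.5584 0.1121] [ 0.3 -0.5 -0.1  0.7]
```

Add to h.py:
```python
def go(t,n=None,yaw=0):  # units per row to reach t (world) from measured pose
    s=telemetry.state();d=s['tool_rot'].T@(np.array(t)-s['tool_pos'])/.04 if hasattr(s['tool_rot'],'T') else None
    n=n or int(np.ceil(abs(d).max()));R=s['tool_rot']
    print('t',round(s['time'],2),'pos',np.round(s['tool_pos'],4),'yawY',round(np.degrees(np.arctan2(R[1,1],R[0,1])),1),'tilt',np.round(R[:2,2],4),'w',round(s['width'],4),'F',np.round(s['force'],2),'j',np.round(s['joint_positions'],2),'\nrows',n,'units',np.round(d/n,3),'total mm',np.round(d*40,1))
```

```text
(no output)
```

Request:
play_rows(
  increments=[
    [[0.877, -0.565, -0.083, 0, 0, 0, 1], [0.877, -0.565, -0.083, 0, 0, 0, 1], [0.877, -0.565, -0.083, 0, 0, 0, 1], [0.877, -0.565, -0.083, 0, 0, 0, 1], [0.877, -0.565, -0.083, 0, 0, 0, 1], [0.877, -0.565, -0.083, 0, 0, 0, 1], [0.877, -0.565, -0.083, 0, 0, 0, 1], [0.877, -0.565, -0.083, 0, 0, 0, 1], [0.877, -0.565, -0.083, 0, 0, 0, 1], [0.877, -0.565, -0.083, 0, 0, 0, 1], [0.877, -0.565, -0.083, 0, 0, 0, 1], [0.877, -0.565, -0.083, 0, 0, 0, 1]],
  ],
)

```text
time: 2.8
tool_pos: [0.5011, -0.2991, 0.2629]
tool_rot: [[0.975, 0.222, 0.0], [0.222, -0.975, -0.0], [0.0, 0.0, -1.0]]
force: [-0.1, -0.1, 0.4]
width: 0.0876
grasp_force: 0.0
```

```bash
python3 -c "
from h import *
go((.511,.367,.26))"
```

```text
t 2.8 pos [ 0.5011 -0.2991  0.2629] yawY -77.2 tilt [ 0.0004 -0.0004] w 0.0876 F [-0.14 -0.06  0.42] j [ 0.58  0.3  -0.19  1.72  0.06  1.12 -0.97] 
rows 17 units [ 0.231 -0.952  0.004] total mm [ 157.3 -647.3    2.7]
```

Request:
play_rows(
  increments=[
    [[0.231, -0.952, 0, 0, 0, 0, 1], [0.231, -0.952, 0, 0, 0, 0, 1], [0.231, -0.952, 0, 0, 0, 0, 1], [0.231, -0.952, 0, 0, 0, 0, 1], [0.231, -0.952, 0, 0, 0, 0, 1], [0.231, -0.952, 0, 0, 0, 0, 1], [0.231, -0.952, 0, 0, 0, 0, 1], [0.231, -0.952, 0, 0, 0, 0, 1], [0.231, -0.952, 0, 0, 0, 0, 1]],
  ],
)

```text
time: 3.7
tool_pos: [0.505, 0.0538, 0.2628]
tool_rot: [[0.975, 0.222, 0.001], [0.222, -0.975, -0.0], [0.001, 0.0, -1.0]]
force: [0.5, -0.7, 0.5]
width: 0.0881
grasp_force: 0.0
```

Request:
play_rows(
  increments=[
    [[0.231, -0.952, 0, 0, 0, 0, 1], [0.231, -0.952, 0, 0, 0, 0, 1], [0.231, -0.952, 0.2, 0, 0, 0, 1], [0.231, -0.952, 0.2, 0, 0, 0, 1], [0.231, -0.952, 0.4, 0, 0, 0, 1], [0.231, -0.952, 0.4, 0, 0, 0, 1], [0.231, -0.952, 0.4, 0, 0, 0, 1], [0.231, -0.952, 0.4, 0, 0, 0, 1], [0, 0, 0.5, 0, 0, 0, 1]],
  ],
)

```text
time: 4.6
tool_pos: [0.5077, 0.3729, 0.1626]
tool_rot: [[0.973, 0.229, 0.0], [0.229, -0.973, 0.005], [0.001, -0.005, -1.0]]
force: [-0.4, -1.3, 0.2]
width: 0.0877
grasp_force: 0.0
```

Run:
```python
from h import *
go((.511,.367,.055))
I=[cams.get_image(c)['color'][:,:,::-1] for c in("top","scene")]
cv2.imwrite("pics/a1.png",np.hstack([cv2.resize(I[0][130:330,60:260],(400,400)),cv2.resize(I[1][130:330,60:260],(400,400))]))
```

```text
t 4.6 pos [0.5077 0.3729 0.1626] yawY -76.8 tilt [0.0001 0.0054] w 0.0877 F [-0.44 -1.27  0.18] j [-0.36  0.51 -0.5   1.7   0.28  1.   -2.3 ] 
rows 3 units [0.014 0.059 0.896] total mm [  1.7   7.1 107.6]
```

View pics/a1.png

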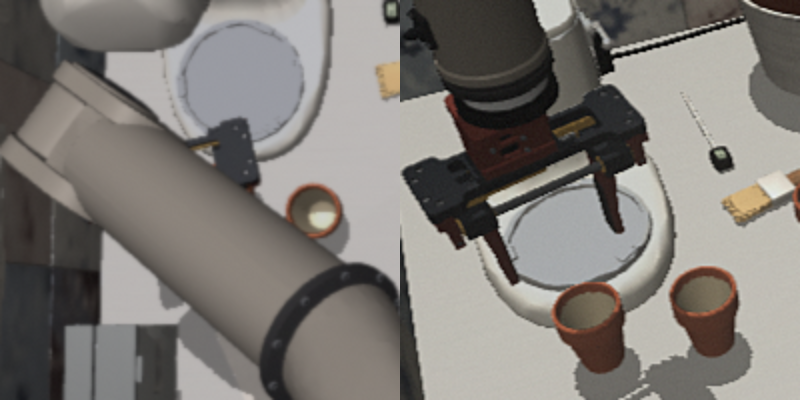

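The gripper is above the left pot (crop: pots A and B below the fingers, clear of the mixer), so I descend.

Request:
play_rows(
  increments=[
    [[0, 0, 0.4, 0, 0, 0, 1], [0, 0, 0.5, 0, 0, 0, 1]],
  ],
)

```text
time: 4.9
tool_pos: [0.5112, 0.3652, 0.1273]
tool_rot: [[0.976, 0.22, 0.003], [0.22, -0.976, 0.001], [0.003, -0.001, -1.0]]
force: [0.7, -0.6, 0.1]
width: 0.0877
grasp_force: 0.0
```

```bash
python3 -c "
from h import *
go((.511,.367,.056))"
```

```text
t 4.9 pos [0.5112 0.3652 0.1273] yawY -77.3 tilt [0.0031 0.0013] w 0.0877 F [ 0.67 -0.56  0.1 ] j [-0.37  0.55 -0.48  1.73  0.31  0.93 -2.32] 
rows 2 units [-0.001 -0.022  0.892] total mm [-0.1 -1.8 71.3]
```

Request:
play_rows(
  increments=[
    [[0, -0.04, 0.6, 0, 0, 0, 1], [0, 0, 0.6, 0, 0, 0, 1], [0, 0, 0.45, 0, 0, 0, 1], [0, 0, 0, 0, 0, 0, 1], [0, 0, 0, 0, 0, 0, 1]],
  ],
)

```text
time: 5.4
tool_pos: [0.51, 0.3666, 0.0611]
tool_rot: [[0.975, 0.221, 0.001], [0.221, -0.975, -0.0], [0.001, 0.0, -1.0]]
force: [0.7, 0.8, 0.6]
width: 0.0881
grasp_force: 0.0
```

Request:
play_rows(
  force=10,
  increments=[
    [[0, 0, 0, 0, 0, 0, -1], [0, 0, 0, 0, 0, 0, -1], [0, 0, 0, 0, 0, 0, -1], [0, 0, 0, 0, 0, 0, -1], [0, 0, 0, 0, 0, 0, -1], [0, 0, 0, 0, 0, 0, -1]],
  ],
)

```text
time: 6.0
tool_pos: [0.5097, 0.3675, 0.0612]
tool_rot: [[0.975, 0.222, 0.001], [0.222, -0.975, 0.0], [0.001, -0.0, -1.0]]
force: [0.7, -1.6, 5.3]
width: 0.0626
grasp_force: 10.0
```

Gripped slightly high; I open, lower 6 mm and regrip.

Request:
play_rows(
  increments=[
    [[0, 0, 0, 0, 0, 0, 1], [0, 0, 0, 0, 0, 0, 1], [0, 0, 0.15, 0, 0, 0, 1], [0, 0, 0, 0, 0, 0, -1], [0, 0, 0, 0, 0, 0, -1], [0, 0, 0, 0, 0, 0, -1], [0, 0, 0, 0, 0, 0, -1], [0, 0, 0, 0, 0, 0, -1], [0, 0, 0, 0, 0, 0, -1]],
  ],
)

```text
time: 6.9
tool_pos: [0.5092, 0.3673, 0.0545]
tool_rot: [[0.975, 0.222, -0.0], [0.222, -0.975, -0.0], [-0.0, 0.0, -1.0]]
force: [-0.9, 0.9, -0.6]
width: 0.0628
grasp_force: 10.0
```

Request:
play_rows(
  increments=[
    [[0, 0, -0.3, 0, 0, 0, -1], [0, 0, -0.5, 0, 0, 0, -1], [0, 0, -0.8, 0, 0, 0, -1], [0, 0, -1, 0, 0, 0, -1], [0, 0, -1, 0, 0, 0, -1], [0, 0, -1, 0, 0, 0, -1], [0, 0, -1, 0, 0, 0, -1], [0, 0, -0.5, 0, 0, 0, -1], [0, 0, 0, 0, 0, 0, -1]],
  ],
)

```text
time: 7.8
tool_pos: [0.5101, 0.3687, 0.303]
tool_rot: [[0.975, 0.222, 0.006], [0.222, -0.975, 0.004], [0.006, -0.003, -1.0]]
force: [0.2, 0.5, -1.3]
width: 0.0627
grasp_force: 10.0
```

```bash
python3 -c "
from h import *
go((.524,-.344,.3))"
```

```text
t 7.8 pos [0.5101 0.3687 0.303 ] yawY -77.2 tilt [0.0056 0.0043] w 0.0627 F [ 0.23  0.48 -1.31] j [-0.33  0.39 -0.53  1.55  0.2   1.25 -2.24] 
rows 18 units [-0.201  0.969  0.   ] total mm [-144.8  698.     0. ]
```

Request:
play_rows(
  increments=[
    [[-0.083, 0.4, 0, 0, 0, 0, -1], [-0.145, 0.7, 0, 0, 0, 0, -1], [-0.197, 0.95, 0, 0, 0, 0, -1], [-0.197, 0.95, 0, 0, 0, 0, -1], [-0.197, 0.95, 0, 0, 0, 0, -1], [-0.197, 0.95, 0, 0, 0, 0, -1], [-0.197, 0.95, 0, 0, 0, 0, -1], [-0.197, 0.95, 0, 0, 0, 0, -1], [-0.197, 0.95, 0, 0, 0, 0, -1], [-0.197, 0.95, 0, 0, 0, 0, -1]],
  ],
)

```text
time: 8.8
tool_pos: [0.514, 0.0088, 0.2963]
tool_rot: [[0.975, 0.221, -0.004], [0.221, -0.975, -0.001], [-0.004, -0.0, -1.0]]
force: [-0.3, -0.6, -1.1]
width: 0.0624
grasp_force: 10.0
```

Request:
play_rows(
  increments=[
    [[-0.197, 0.95, 0, 0, 0, 0, -1], [-0.197, 0.95, 0, 0, 0, 0, -1], [-0.197, 0.95, 0, 0, 0, 0, -1], [-0.197, 0.95, 0, 0, 0, 0, -1], [-0.197, 0.95, 0, 0, 0, 0, -1], [-0.197, 0.95, 0, 0, 0, 0, -1], [-0.197, 0.95, 0.2, 0, 0, 0, -1], [-0.197, 0.95, 0.4, 0, 0, 0, -1], [-0.145, 0.7, 0.7, 0, 0, 0, -1], [-0.093, 0.45, 0.8, 0, 0, 0, -1], [0, 0, 0.7, 0, 0, 0, -1], [0, 0, 0, 0, 0, 0, -1]],
  ],
)

```text
time: 10.0
tool_pos: [0.5176, -0.3448, 0.1801]
tool_rot: [[0.975, 0.22, -0.011], [0.22, -0.976, 0.006], [-0.009, -0.008, -1.0]]
force: [-1.2, 1.4, -1.6]
width: 0.0626
grasp_force: 10.0
```

Run:
```python
from h import *
go((.524,-.344,.064))
I=[cams.get_image(c) for c in("top","scene")]
for i,c in zip(I,("top","scene")):
  d=nets.outline_of("oak_tray",c)
  if d:
    cs,_=cv2.findContours(d[0]['mask'].astype(np.uint8),0,2);w=ray(i,max(cs,key=cv2.contourArea)[:,0].astype(float),.026)[:,:2].astype(np.float32);print(cv2.minAreaRect(w))
I=[i['color'][:,:,::-1] for i in I]
cv2.imwrite("pics/t1.png",np.hstack([cv2.resize(I[0][130:330,380:580],(400,400)),cv2.resize(I[1][100:300,360:560],(400,400))]))
```

```text
t 10.0 pos [ 0.5176 -0.3448  0.1801] yawY -77.3 tilt [-0.0108  0.0056] w 0.0626 F [-1.2   1.39 -1.63] j [ 0.6   0.44 -0.15  1.71  0.08  1.   -0.93] 
rows 3 units [0.063 0.013 0.967] total mm [  7.5   1.5 116. ]
((0.5268661975860596, -0.34737345576286316), (0.10384615510702133, 0.266600638628006), 80.56360626220703)
((0.5192743539810181, -0.3407234251499176), (0.11582440882921219, 0.28400251269340515), 79.85924530029297)
```

View pics/t1.png

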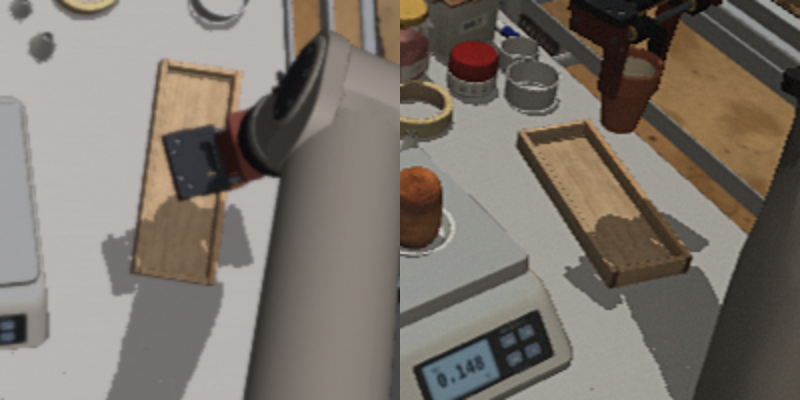

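The pot hangs over the tray centre, which is in the middle of both crops. I lower to just above the floor.

Request:
play_rows(
  increments=[
    [[0.06, 0.01, 0.6, 0, 0, 0, -1], [0.06, 0.01, 0.8, 0, 0, 0, -1], [0.06, 0.01, 0.7, 0, 0, 0, -1], [0, 0, 0.4, 0, 0, 0, -1], [0, 0, 0.1, 0, 0, 0, -1], [0, 0, 0, 0, 0, 0, -1], [0, 0, 0, 0, 0, 0, -1]],
  ],
)

```text
time: 10.9
tool_pos: [0.5314, -0.3456, 0.0843]
tool_rot: [[0.975, 0.222, 0.002], [0.222, -0.975, -0.001], [0.002, 0.002, -1.0]]
force: [0.1, 0.5, -1.7]
width: 0.0629
grasp_force: 10.0
```

Request:
play_rows(
  increments=[
    [[0, 0, 0.3, 0, 0, 0, -1], [0, 0, 0.15, 0, 0, 0, -1], [0, 0, 0.04, 0, 0, 0, -1], [0, 0, 0.025, 0, 0, 0, -1], [0, 0, 0.025, 0, 0, 0, -1], [0, 0, 0, 0, 0, 0, -1]],
  ],
)

```text
time: 11.5
tool_pos: [0.5304, -0.345, 0.0609]
tool_rot: [[0.975, 0.222, 0.0], [0.222, -0.975, -0.0], [0.0, 0.0, -1.0]]
force: [0.5, 0.5, -1.6]
width: 0.0627
grasp_force: 10.0
```

Request:
play_rows(
  increments=[
    [[0, 0, 0.025, 0, 0, 0, -1], [0, 0, 0.025, 0, 0, 0, -1], [0, 0, 0, 0, 0, 0, -1]],
  ],
)

```text
time: 11.8
tool_pos: [0.5308, -0.3454, 0.0602]
tool_rot: [[0.975, 0.222, 0.001], [0.222, -0.975, -0.001], [0.001, 0.001, -1.0]]
force: [-1.6, 0.4, 5.9]
width: 0.0629
grasp_force: 10.0
```

Request:
play_rows(
  increments=[
    [[0, 0, 0, 0, 0, 0, 1], [0, 0, 0, 0, 0, 0, 1], [0, 0, 0, 0, 0, 0, 1], [0, 0, 0, 0, 0, -1, 1], [0, 0, 0, 0, 0, -1, 1], [0, 0, 0, 0, 0, -1, 1], [0, 0, 0, 0, 0, -1, 1], [0, 0, 0, 0, 0, -1, 1], [0, 0, 0, 0, 0, -1, 1], [0, 0, 0, 0, 0, -1, 1], [0, 0, 0, 0, 0, -1, 1], [0, 0, 0, 0, 0, -1, 1]],
  ],
)

```text
time: 13.0
tool_pos: [0.5303, -0.345, 0.0587]
tool_rot: [[0.39, 0.921, -0.0], [0.921, -0.39, 0.0], [-0.0, -0.0, -1.0]]
force: [0.2, 0.1, -0.5]
width: 0.0878
grasp_force: 0.0
```

Request:
play_rows(
  force=4,
  increments=[
    [[0, 0, 0, 0, 0, -1, 1], [0, 0, 0, 0, 0, -1, 1], [0, 0, 0, 0, 0, -1, 1], [0, 0, 0, 0, 0, -1, 1], [0, 0, 0, 0, 0, -1, 1], [0, 0, 0, 0, 0, -1, 1], [0, 0, 0, 0, 0, 0, -1], [0, 0, 0, 0, 0, 0, -1], [0, 0, 0, 0, 0, 0, -1], [0, 0, 0, 0, 0, 0, -1], [0, 0, 0, 0, 0, 0, -1], [0, 0, 0, 0, 0, 0, -1]],
  ],
)

```text
time: 14.2
tool_pos: [0.5304, -0.3449, 0.0589]
tool_rot: [[-0.222, 0.975, 0.0], [0.975, 0.222, -0.0], [-0.0, 0.0, -1.0]]
force: [1.1, 0.3, -0.5]
width: 0.0628
grasp_force: 4.0
```

```bash
python3 -c "
from h import *
go((.484,.263,.25))"
```

```text
t 14.2 pos [ 0.5304 -0.3449  0.0589] yawY 12.8 tilt [ 0.0001 -0.0001] w 0.0628 F [ 1.13  0.33 -0.52] j [ 0.86  0.65 -0.53  1.76  0.42  0.85  0.36] 
rows 16 units [ 0.942  0.14  -0.299] total mm [ 603.1   89.5 -191.1]
```

Request:
play_rows(
  increments=[
    [[0, 0, 0, 0, 0, 0, 1], [0, 0, 0, 0, 0, 0, 1], [0, 0, 0, 0, 0, 0, 1], [0, 0, -0.5, 0, 0, 0, 1], [0, 0, -0.8, 0, 0, 0, 1], [0, 0, -1, 0, 0, 0, 1], [0.3, 0.044, -1, 0, 0, 0, 1], [0.6, 0.089, -0.9, 0, 0, 0, 1], [0.9, 0.133, -0.58, 0, 0, 0, 1], [0.95, 0.141, 0, 0, 0, 0, 1], [0.95, 0.141, 0, 0, 0, 0, 1], [0.95, 0.141, 0, 0, 0, 0, 1]],
  ],
)

```text
time: 15.4
tool_pos: [0.5156, -0.156, 0.2505]
tool_rot: [[-0.222, 0.975, 0.001], [0.975, 0.222, -0.001], [-0.001, 0.001, -1.0]]
force: [0.5, 0.1, -0.6]
width: 0.0876
grasp_force: 0.0
```

Request:
play_rows(
  increments=[
    [[0.95, 0.141, 0, 0, 0, 0, 1], [0.95, 0.141, 0, 0, 0, 0, 1], [0.95, 0.141, 0, 0, 0, 0, 1], [0.95, 0.141, 0, 0, 0, 0, 1], [0.95, 0.141, 0, 0, 0, 0, 1], [0.95, 0.141, 0, 0, 0, 0, 1], [0.95, 0.141, 0, 0, 0, 0, 1], [0.95, 0.141, 0.1, 0, 0, 0, 1], [0.9, 0.133, 0.2, 0, 0, 0, 1], [0.9, 0.133, 0.4, 0, 0, 0, 1], [0.5, 0.06, 0.6, 0, 0, 0, 1], [0.1, 0, 0.6, 0, 0, 0, 1]],
  ],
)

```text
time: 16.6
tool_pos: [0.4831, 0.2491, 0.1739]
tool_rot: [[-0.226, 0.974, 0.001], [0.974, 0.226, 0.002], [0.002, 0.001, -1.0]]
force: [0.3, -0.9, -0.1]
width: 0.0879
grasp_force: 0.0
```

Request:
play_rows(
  increments=[
    [[0, 0, 0.4, 0, 0, 0, 1], [0, 0, 0.2, 0, 0, 0, 1], [0, 0, 0, 0, 0, 0, 1]],
  ],
)

```text
time: 16.9
tool_pos: [0.4837, 0.2443, 0.1493]
tool_rot: [[-0.221, 0.975, -0.001], [0.975, 0.221, -0.001], [-0.001, -0.002, -1.0]]
force: [-0.3, -0.5, 0.1]
width: 0.0879
grasp_force: 0.0
```

```bash
python3 -c "
from h import *
go((.484,.263,.056))"
```

```text
t 16.9 pos [0.4837 0.2443 0.1493] yawY 12.8 tilt [-0.0014 -0.0011] w 0.0879 F [-0.32 -0.54  0.1 ] j [ 0.05  0.46 -0.81  1.9   0.41  0.95 -0.72] 
rows 3 units [0.152 0.038 0.778] total mm [18.3  4.5 93.3]
```

Request:
play_rows(
  increments=[
    [[0.3, 0.07, 0.1, 0, 0, 0, 1], [0.16, 0.04, 0.3, 0, 0, 0, 1], [0, 0, 0.7, 0, 0, 0, 1], [0, 0, 0.7, 0, 0, 0, 1], [0, 0, 0.4, 0, 0, 0, 1], [0, 0, 0.1, 0, 0, 0, 1], [0, 0, 0, 0, 0, 0, 1]],
  ],
)

```text
time: 17.6
tool_pos: [0.484, 0.2648, 0.058]
tool_rot: [[-0.222, 0.975, -0.0], [0.975, 0.222, 0.0], [0.0, -0.0, -1.0]]
force: [-0.3, -0.7, 0.4]
width: 0.0879
grasp_force: 0.0
```

Request:
play_rows(
  increments=[
    [[0, 0, 0, 0, 0, 0, -1], [0, 0, 0, 0, 0, 0, -1], [0, 0, 0, 0, 0, 0, -1], [0, 0, 0, 0, 0, 0, -1], [0, 0, 0, 0, 0, 0, -1], [0, 0, 0, 0, 0, 0, -1]],
  ],
)

```text
time: 18.2
tool_pos: [0.484, 0.2644, 0.0584]
tool_rot: [[-0.222, 0.975, 0.0], [0.975, 0.222, -0.0], [-0.0, 0.0, -1.0]]
force: [-2.1, -1.1, 4.0]
width: 0.0628
grasp_force: 4.0
```

Request:
play_rows(
  increments=[
    [[0, 0, 0, 0, 0, 0, 1], [0, 0, 0, 0, 0, 0, 1], [0, 0, 0, 0, 0, 1, 1], [0, 0, 0, 0, 0, 1, 1], [0, 0, 0, 0, 0, 1, 1], [0, 0, 0, 0, 0, 1, 1], [0, 0, 0, 0, 0, 1, 1], [0, 0, 0, 0, 0, 1, 1], [0, 0, 0, 0, 0, 1, 1], [0, 0, 0, 0, 0, 1, 1], [0, 0, 0, 0, 0, 1, 1], [0, 0, 0, 0, 0, 1, 1]],
  ],
)

```text
time: 19.4
tool_pos: [0.4841, 0.2643, 0.0579]
tool_rot: [[0.736, 0.677, -0.0], [0.677, -0.736, -0.0], [-0.0, -0.0, -1.0]]
force: [-0.6, -0.0, 0.4]
width: 0.0882
grasp_force: 0.0
```

Request:
play_rows(
  force=6,
  increments=[
    [[0, 0, 0, 0, 0, 1, 1], [0, 0, 0, 0, 0, 1, 1], [0, 0, 0, 0, 0, 1, 1], [0, 0, 0, 0, 0, 1, 1], [0, 0, 0.07, 0, 0, 1, 1], [0, 0, 0, 0, 0, 0, 1], [0, 0, 0, 0, 0, 0, -1], [0, 0, 0, 0, 0, 0, -1], [0, 0, 0, 0, 0, 0, -1], [0, 0, 0, 0, 0, 0, -1], [0, 0, 0, 0, 0, 0, -1], [0, 0, 0, 0, 0, 0, -1]],
  ],
)

```text
time: 20.6
tool_pos: [0.4841, 0.2642, 0.0553]
tool_rot: [[0.975, 0.222, 0.0], [0.222, -0.975, -0.0], [0.0, 0.0, -1.0]]
force: [0.8, -1.0, 0.3]
width: 0.063
grasp_force: 6.0
```

```bash
python3 -c "
from h import *
go((.5304,-.3449,.3))"
```

```text
t 20.6 pos [0.4841 0.2642 0.0553] yawY -77.2 tilt [ 0.     -0.0001] w 0.063 F [ 0.75 -1.03  0.27] j [-0.34  0.52 -0.34  1.97  0.26  0.7  -2.19] 
rows 16 units [-0.141  0.944 -0.382] total mm [ -90.1  604.2 -244.6]
```

Request:
play_rows(
  increments=[
    [[0, 0, -0.3, 0, 0, 0, -1], [0, 0, -0.6, 0, 0, 0, -1], [0, 0, -0.9, 0, 0, 0, -1], [0, 0, -1, 0, 0, 0, -1], [0, 0, -1, 0, 0, 0, -1], [-0.045, 0.3, -1, 0, 0, 0, -1], [-0.09, 0.6, -0.8, 0, 0, 0, -1], [-0.127, 0.85, -0.5, 0, 0, 0, -1], [-0.135, 0.9, 0, 0, 0, 0, -1], [-0.135, 0.9, 0, 0, 0, 0, -1], [-0.135, 0.9, 0, 0, 0, 0, -1], [-0.135, 0.9, 0, 0, 0, 0, -1]],
  ],
)

```text
time: 21.8
tool_pos: [0.4997, 0.0473, 0.3001]
tool_rot: [[0.975, 0.223, 0.0], [0.223, -0.975, 0.0], [0.001, -0.0, -1.0]]
force: [0.9, 0.4, -2.1]
width: 0.0633
grasp_force: 6.0
```

Request:
play_rows(
  increments=[
    [[-0.135, 0.9, 0, 0, 0, 0, -1], [-0.135, 0.9, 0, 0, 0, 0, -1], [-0.135, 0.9, 0, 0, 0, 0, -1], [-0.135, 0.9, 0, 0, 0, 0, -1], [-0.135, 0.9, 0, 0, 0, 0, -1], [-0.135, 0.9, 0, 0, 0, 0, -1], [-0.135, 0.9, 0.1, 0, 0, 0, -1], [-0.135, 0.9, 0.3, 0, 0, 0, -1], [-0.13, 0.85, 0.5, 0, 0, 0, -1], [-0.09, 0.6, 0.7, 0, 0, 0, -1], [-0.045, 0.2, 0.7, 0, 0, 0, -1], [0, 0, 0.2, 0, 0, 0, -1]],
  ],
)

```text
time: 23.0
tool_pos: [0.5239, -0.3092, 0.1965]
tool_rot: [[0.976, 0.22, -0.005], [0.22, -0.976, 0.002], [-0.004, -0.003, -1.0]]
force: [1.0, 0.6, -1.9]
width: 0.063
grasp_force: 6.0
```

Request:
play_rows(
  increments=[
    [[0, 0, 0, 0, 0, 0, -1], [0, 0, 0, 0, 0, 0, -1], [0, 0, 0, 0, 0, 0, -1]],
  ],
)

```text
time: 23.3
tool_pos: [0.5277, -0.3079, 0.2013]
tool_rot: [[0.975, 0.223, 0.003], [0.223, -0.975, -0.001], [0.003, 0.001, -1.0]]
force: [0.2, 0.6, -1.4]
width: 0.0627
grasp_force: 6.0
```

```bash
python3 -c "
from h import *
go((.5304,-.3449,.15))"
```

```text
t 23.3 pos [ 0.5277 -0.3079  0.2013] yawY -77.1 tilt [ 0.0029 -0.0008] w 0.0627 F [ 0.18  0.58 -1.37] j [ 0.45  0.39 -0.04  1.74  0.02  1.01 -0.93] 
rows 2 units [-0.072  0.458  0.641] total mm [-5.7 36.6 51.3]
```

Request:
play_rows(
  increments=[
    [[-0.06, 0.4, 0.2, 0, 0, 0, -1], [-0.06, 0.4, 0.4, 0, 0, 0, -1], [-0.02, 0.12, 0.4, 0, 0, 0, -1], [0, 0, 0.2, 0, 0, 0, -1], [0, 0, 0, 0, 0, 0, -1], [0, 0, 0, 0, 0, 0, -1], [0, 0, 0, 0, 0, 0, -1]],
  ],
)

```text
time: 24.0
tool_pos: [0.5298, -0.3452, 0.1521]
tool_rot: [[0.975, 0.223, 0.001], [0.223, -0.975, -0.0], [0.001, 0.001, -1.0]]
force: [-0.0, 0.5, -2.8]
width: 0.063
grasp_force: 6.0
```

Run:
```python
from h import *
go((.5304,-.3449,.1))
I=[cams.get_image(c)['color'][:,:,::-1] for c in("top","scene")]
cv2.imwrite("pics/t2.png",np.hstack([cv2.resize(I[0][130:330,380:580],(400,400)),cv2.resize(I[1][100:250,410:560],(400,400))]))
for _ in range(3):print(telemetry.state()['tool_pos'].round(4))
```

```text
t 24.0 pos [ 0.5298 -0.3452  0.1521] yawY -77.1 tilt [ 0.0012 -0.0003] w 0.063 F [-0.03  0.47 -2.75] j [ 0.5   0.48 -0.02  1.73  0.01  0.93 -0.88] 
rows 2 units [ 0.008 -0.002  0.651] total mm [ 0.6 -0.2 52.1]
[ 0.5296 -0.3455  0.1521]
[ 0.5296 -0.3455  0.1521]
[ 0.5296 -0.3455  0.1521]
```

View pics/t2.png

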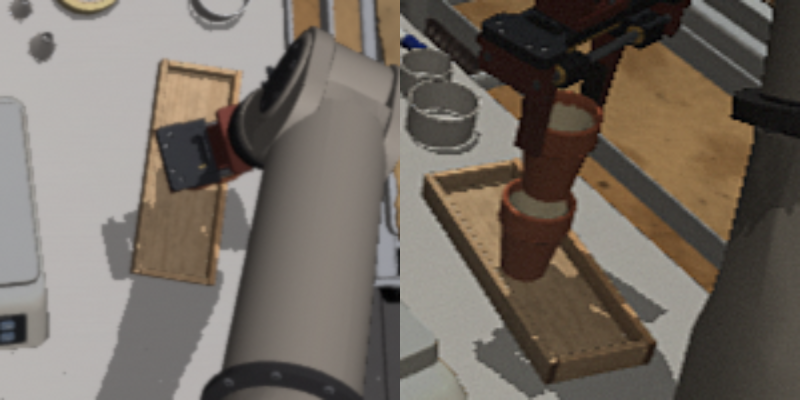

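Right crop: the held pot's foot (about 545,195) is centred over the lower pot's mouth (540,205). I lower, fast at first and then in fine steps.

Request:
play_rows(
  increments=[
    [[0.023, -0.01, 0.3, 0, 0, 0, -1], [0, 0, 0.4, 0, 0, 0, -1], [0, 0, 0.25, 0, 0, 0, -1], [0, 0, 0.1, 0, 0, 0, -1], [0, 0, 0.05, 0, 0, 0, -1], [0, 0, 0, 0, 0, 0, -1], [0, 0, 0, 0, 0, 0, -1]],
  ],
)

```text
time: 24.8
tool_pos: [0.5302, -0.3453, 0.1078]
tool_rot: [[0.975, 0.222, 0.001], [0.222, -0.975, -0.0], [0.001, 0.001, -1.0]]
force: [0.3, -0.1, -2.2]
width: 0.063
grasp_force: 6.0
```

```bash
python3 -c "
from h import *
go((.5304,-.3449,.0913))"
```

```text
t 24.8 pos [ 0.5302 -0.3453  0.1078] yawY -77.2 tilt [ 0.0007 -0.0005] w 0.063 F [ 0.33 -0.07 -2.18] j [ 0.5   0.53 -0.03  1.76  0.02  0.85 -0.88] 
rows 1 units [ 0.007 -0.01   0.413] total mm [ 0.3 -0.4 16.5]
```

Down 12 mm, then 1 mm and 0.5 mm steps. I correct y by 0.4 mm.

Request:
play_rows(
  increments=[
    [[0, -0.01, 0.1, 0, 0, 0, -1], [0, 0, 0.1, 0, 0, 0, -1], [0, 0, 0.05, 0, 0, 0, -1], [0, 0, 0.025, 0, 0, 0, -1], [0, 0, 0.025, 0, 0, 0, -1], [0, 0, 0, 0, 0, 0, -1], [0, 0, 0, 0, 0, 0, -1]],
  ],
)

```text
time: 25.5
tool_pos: [0.5298, -0.3446, 0.0953]
tool_rot: [[0.975, 0.222, -0.0], [0.222, -0.975, 0.0], [0.0, -0.0, -1.0]]
force: [0.3, 0.6, -1.7]
width: 0.0629
grasp_force: 6.0
```

Request:
play_rows(
  increments=[
    [[0, 0, 0.025, 0, 0, 0, -1], [0, 0, 0.025, 0, 0, 0, -1], [0, 0, 0, 0, 0, 0, -1]],
  ],
)

```text
time: 25.8
tool_pos: [0.5298, -0.3447, 0.0932]
tool_rot: [[0.975, 0.222, -0.0], [0.222, -0.975, 0.0], [-0.0, -0.0, -1.0]]
force: [0.4, -0.5, -1.4]
width: 0.063
grasp_force: 6.0
```

Request:
play_rows(
  increments=[
    [[0, 0, 0.02, 0, 0, 0, -1], [0, 0, 0, 0, 0, 0, -1], [0, 0, 0, 0, 0, 0, -1]],
  ],
)

```text
time: 26.1
tool_pos: [0.5298, -0.3447, 0.0925]
tool_rot: [[0.975, 0.222, -0.0], [0.222, -0.975, 0.0], [-0.0, -0.0, -1.0]]
force: [1.0, 1.1, -2.3]
width: 0.0634
grasp_force: 6.0
```

Request:
play_rows(
  increments=[
    [[0, 0, 0.015, 0, 0, 0, -1], [0, 0, 0, 0, 0, 0, -1]],
  ],
)

```text
time: 26.3
tool_pos: [0.5299, -0.3446, 0.092]
tool_rot: [[0.975, 0.222, 0.0], [0.222, -0.975, -0.0], [0.0, 0.0, -1.0]]
force: [0.8, 0.5, -1.2]
width: 0.063
grasp_force: 6.0
```

Request:
play_rows(
  increments=[
    [[0, 0, 0.012, 0, 0, 0, -1], [0, 0, 0, 0, 0, 0, -1]],
  ],
)

```text
time: 26.5
tool_pos: [0.5301, -0.3446, 0.0917]
tool_rot: [[0.975, 0.222, 0.001], [0.222, -0.975, -0.0], [0.001, 0.0, -1.0]]
force: [0.8, 0.3, 0.7]
width: 0.0634
grasp_force: 6.0
```

```bash
python3 -c "
from h import *
go((.5304,-.3449,.0913))"
```

```text
t 26.5 pos [ 0.5301 -0.3446  0.0917] yawY -77.2 tilt [ 0.0005 -0.    ] w 0.0634 F [0.76 0.32 0.66] j [ 0.5   0.55 -0.03  1.77  0.02  0.82 -0.88] 
rows 1 units [0.006 0.009 0.009] total mm [0.2 0.3 0.4]
```

Weight is off and the height is as expected, so I release and lift, turning 30° on the way for the next pot.

Request:
play_rows(
  increments=[
    [[0, 0, 0, 0, 0, 0, 0.6], [0, 0, 0, 0, 0, 0, 1], [0, 0, 0, 0, 0, 0, 1], [0, 0, 0, 0, 0, 0, 1], [0, 0, -0.3, 0, 0, 0, 1], [0, 0, -0.6, 0, 0, 0, 1], [0, 0, -0.9, 0, 0, 0, 1], [0, 0, -1, 0, 0, -1, 1], [0, 0, -0.9, 0, 0, -1, 1], [0, 0, -0.5, 0, 0, -1, 1], [0, 0, 0, 0, 0, -1, 1], [0, 0, 0, 0, 0, -1, 1]],
  ],
)

```text
time: 27.7
tool_pos: [0.5302, -0.345, 0.2617]
tool_rot: [[0.731, 0.683, 0.002], [0.683, -0.731, -0.002], [0.001, 0.003, -1.0]]
force: [0.5, -0.3, -0.1]
width: 0.0879
grasp_force: 0.0
```

Run:
```python
from h import *
go((.5584,.1121,.25))
I=[cams.get_image(c)['color'][:,:,::-1] for c in("scene",)]
cv2.imwrite("pics/t3.png",cv2.resize(I[0][100:250,410:560],(500,500)))
```

```text
t 27.7 pos [ 0.5302 -0.345   0.2617] yawY -46.9 tilt [ 0.0024 -0.0016] w 0.0879 F [ 0.54 -0.32 -0.08] j [ 0.57  0.38 -0.13  1.61  0.05  1.15 -0.38] 
rows 9 units [ 0.924 -0.874  0.031] total mm [ 332.7 -314.8   11. ]
```

View pics/t3.png

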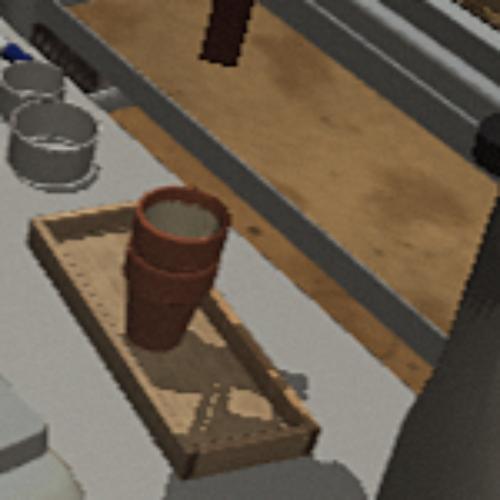

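The stack of two stands upright in the tray (collars at about (180,235) and (170,270) in the crop). Next I fetch the third pot.

Request:
play_rows(
  increments=[
    [[0.4, -0.378, 0, 0, 0, 0, 1], [0.6, -0.567, 0, 0, 0, 0, 1], [0.8, -0.757, 0, 0, 0, 0, 1], [0.8, -0.757, 0, 0, 0, 0, 1], [0.8, -0.757, 0, 0, 0, 0, 1], [0.8, -0.757, 0, 0, 0, 0, 1], [0.8, -0.757, 0, 0, 0, 0, 1], [0.8, -0.757, 0, 0, 0, 0, 1], [0.8, -0.757, 0, 0, 0, 0, 1], [0.8, -0.757, 0.2, 0, 0, 0, 1], [0.6, -0.567, 0.5, 0, 0, 0, 1], [0.32, -0.3, 0.7, 0, 0, 0, 1]],
  ],
)

```text
time: 28.95
tool_pos: [0.5608, 0.1167, 0.205]
tool_rot: [[0.732, 0.681, 0.004], [0.681, -0.732, 0.002], [0.004, 0.001, -1.0]]
force: [0.1, -0.3, 0.3]
width: 0.0878
grasp_force: 0.0
```

Request:
play_rows(
  increments=[
    [[0, 0, 0.7, 0, 0, 0, 1], [0, 0, 0.4, 0, 0, 0, 1], [0, 0, 0, 0, 0, 0, 1], [0, 0, 0, 0, 0, 0, 1]],
  ],
)

```text
time: 29.35
tool_pos: [0.5603, 0.1123, 0.1602]
tool_rot: [[0.734, 0.679, 0.0], [0.679, -0.734, -0.0], [0.0, 0.0, -1.0]]
force: [-0.4, 0.7, 0.7]
width: 0.0881
grasp_force: 0.0
```

```bash
python3 -c "
from h import *
go((.5584,.1121,.055))"
```

```text
t 29.35 pos [0.5603 0.1123 0.1602] yawY -47.3 tilt [ 0.0005 -0.0001] w 0.0881 F [-0.44  0.68  0.66] j [-0.04  0.4  -0.34  1.85  0.16  0.92 -1.28] 
rows 3 units [-0.013 -0.01   0.877] total mm [ -1.6  -1.2 105.2]
```

Request:
play_rows(
  increments=[
    [[-0.04, -0.03, 0.5, 0, 0, 0, 1], [0, 0, 0.8, 0, 0, 0, 1], [0, 0, 0.7, 0, 0, 0, 1], [0, 0, 0.4, 0, 0, 0, 1], [0, 0, 0.2, 0, 0, 0, 1], [0, 0, 0, 0, 0, 0, 1], [0, 0, 0, 0, 0, 0, -1], [0, 0, 0, 0, 0, 0, -1], [0, 0, 0, 0, 0, 0, -1], [0, 0, 0, 0, 0, 0, -1], [0, 0, 0, 0, 0, 0, -1], [0, 0, 0, 0, 0, 0, -1]],
  ],
)

```text
time: 30.55
tool_pos: [0.5583, 0.1125, 0.056]
tool_rot: [[0.733, 0.68, 0.001], [0.68, -0.733, 0.0], [0.001, 0.0, -1.0]]
force: [-0.1, 1.0, 4.7]
width: 0.0626
grasp_force: 6.0
```

Request:
play_rows(
  increments=[
    [[0, 0, 0, 0, 0, 0, 1], [0, 0, 0, 0, 0, 0, 1], [0, 0, 0, 0, 0, -1, 1], [0, 0, 0, 0, 0, -1, 1], [0, 0, 0, 0, 0, -1, 1], [0, 0, 0, 0, 0, -1, 1], [0, 0, 0, 0, 0, -1, 1], [0, 0, 0, 0, 0, -1, 1], [0, 0, 0, 0, 0, -1, 1], [0, 0, 0, 0, 0, -1, 1], [0, 0, 0, 0, 0, -1, 1], [0, 0, 0, 0, 0, -1, 1]],
  ],
)

```text
time: 31.75
tool_pos: [0.5578, 0.1118, 0.055]
tool_rot: [[-0.226, 0.974, -0.001], [0.974, 0.226, -0.0], [-0.0, -0.001, -1.0]]
force: [0.1, 0.6, 0.1]
width: 0.0877
grasp_force: 0.0
```

Request:
play_rows(
  increments=[
    [[0, 0, 0, 0, 0, -1, 1], [0, 0, 0, 0, 0, -1, 1], [0, 0, 0, 0, 0, -1, 1], [0, 0, 0, 0, 0, -1, 1], [0, 0, 0, 0, 0, -1, 1]],
  ],
)

```text
time: 32.25
tool_pos: [0.5578, 0.1118, 0.055]
tool_rot: [[-0.683, 0.731, -0.001], [0.731, 0.683, -0.0], [0.0, -0.001, -1.0]]
force: [0.1, -0.7, 1.0]
width: 0.0876
grasp_force: 0.0
```

```bash
python3 -c "
from h import *
go((.5302,-.3448,.055))"
```

```text
t 32.25 pos [0.5578 0.1118 0.055 ] yawY 43.0 tilt [-0.0006 -0.0003] w 0.0876 F [ 0.15 -0.68  1.  ] j [ 0.21  0.62 -0.68  1.91  0.53  0.81 -0.01] 
rows 9 units [-0.875 -0.922  0.001] total mm [-3.148e+02 -3.318e+02  2.000e-01]
```

Request:
play_rows(
  increments=[
    [[0, 0, 0, 0, 0, 0, -1], [0, 0, 0, 0, 0, 0, -1], [0, 0, 0, 0, 0, 0, -1], [0, 0, 0, 0, 0, 0, -1], [0, 0, 0, 0, 0, 0, -1], [0, 0, 0, 0, 0, 0, -1]],
  ],
)

```text
time: 32.85
tool_pos: [0.5579, 0.1121, 0.0554]
tool_rot: [[-0.68, 0.734, -0.0], [0.734, 0.68, -0.0], [-0.0, -0.0, -1.0]]
force: [-0.1, -0.0, -0.5]
width: 0.0626
grasp_force: 6.0
```

Request:
play_rows(
  increments=[
    [[0, 0, -0.3, 0, 0, 0, -1], [0, 0, -0.6, 0, 0, 0, -1], [0, 0, -0.9, 0, 0, 0, -1], [0, 0, -1, 0, 0, 0, -1], [0, 0, -1, 0, 0, 0, -1], [0, 0, -1, 0, 0, 0, -1], [0, 0, -0.8, 0, 0, 0, -1], [-0.2, -0.211, -0.5, 0, 0, 0, -1], [-0.5, -0.527, -0.2, 0, 0, 0, -1], [-0.75, -0.791, 0, 0, 0, 0, -1], [-0.75, -0.791, 0, 0, 0, 0, -1], [-0.75, -0.791, 0, 0, 0, 0, -1]],
  ],
)

```text
time: 34.05
tool_pos: [0.5462, -0.0602, 0.3082]
tool_rot: [[-0.68, 0.733, 0.0], [0.733, 0.68, -0.0], [-0.001, 0.0, -1.0]]
force: [0.2, -0.4, -2.2]
width: 0.0623
grasp_force: 6.0
```

Request:
play_rows(
  increments=[
    [[-0.75, -0.791, 0, 0, 0, 0, -1], [-0.75, -0.791, 0, 0, 0, 0, -1], [-0.75, -0.791, 0, 0, 0, 0, -1], [-0.75, -0.791, 0, 0, 0, 0, -1], [-0.75, -0.791, 0, 0, 0, 0, -1], [-0.6, -0.632, 0.2, 0, 0, 0, -1], [-0.4, -0.421, 0.5, 0, 0, 0, -1], [-0.17, -0.18, 0.5, 0, 0, 0, -1], [0, 0, 0.3, 0, 0, 0, -1], [0, 0, 0, 0, 0, 0, -1], [0, 0, 0, 0, 0, 0, -1], [0, 0, 0, 0, 0, 0, -1]],
  ],
)

```text
time: 35.25
tool_pos: [0.5295, -0.3433, 0.249]
tool_rot: [[-0.681, 0.732, 0.002], [0.732, 0.681, -0.001], [-0.002, 0.001, -1.0]]
force: [-0.0, 0.7, -2.2]
width: 0.0624
grasp_force: 6.0
```

```bash
python3 -c "
from h import *
go((.5302,-.3448,.178))"
```

```text
t 35.25 pos [ 0.5295 -0.3433  0.249 ] yawY 42.9 tilt [ 0.002  -0.0008] w 0.0624 F [-0.02  0.67 -2.21] j [ 0.94  0.45 -0.64  1.6   0.29  1.18  0.99] 
rows 2 units [-0.018 -0.008  0.888] total mm [-1.4 -0.6 71. ]
```

Request:
play_rows(
  increments=[
    [[-0.035, -0.015, 0.4, 0, 0, 0, -1], [0, 0, 0.6, 0, 0, 0, -1], [0, 0, 0.5, 0, 0, 0, -1], [0, 0, 0.2, 0, 0, 0, -1], [0, 0, 0, 0, 0, 0, -1], [0, 0, 0, 0, 0, 0, -1], [0, 0, 0, 0, 0, 0, -1], [0, 0, 0, 0, 0, 0, -1]],
  ],
)

```text
time: 36.05
tool_pos: [0.5296, -0.346, 0.1805]
tool_rot: [[-0.68, 0.733, 0.001], [0.733, 0.68, -0.001], [-0.002, 0.0, -1.0]]
force: [-0.4, -0.9, -2.4]
width: 0.0627
grasp_force: 6.0
```

Run:
```python
from h import *
go((.5302,-.3448,.1225))
I=cams.get_image("scene")
print("B rim axis px",proj(I,[[.5302,-.3448,.116],[.5302,-.3448,.086]]).round(1))
cv2.imwrite("pics/t4.png",cv2.resize(I['color'][80:230,410:560,::-1],(500,500)))
```

```text
t 36.05 pos [ 0.5296 -0.346   0.1805] yawY 42.8 tilt [ 0.0015 -0.0009] w 0.0627 F [-0.43 -0.86 -2.42] j [ 0.93  0.52 -0.61  1.67  0.34  1.06  0.95] 
rows 2 units [0.007 0.016 0.725] total mm [ 0.6  1.3 58. ]
B rim axis px [[464.4 164. ]
 [461.8 174.5]]
```

View pics/t4.png

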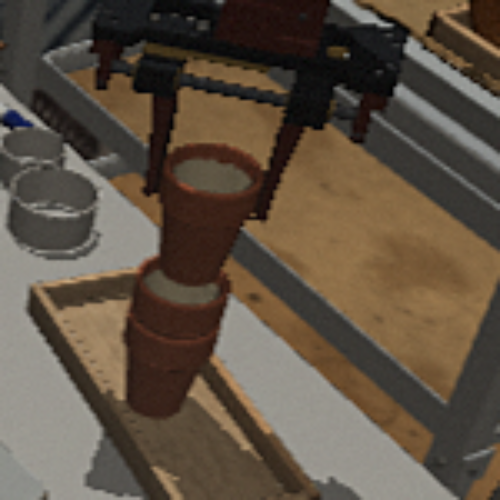

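The third pot hangs with its foot (about 195,280) over the stack's mouth (183,282), consistent with perspective lean. I lower it.

Request:
play_rows(
  increments=[
    [[0.015, 0.033, 0.1, 0, 0, 0, -1], [0, 0, 0.3, 0, 0, 0, -1], [0, 0, 0.4, 0, 0, 0, -1], [0, 0, 0.2, 0, 0, 0, -1], [0, 0, 0.1, 0, 0, 0, -1], [0, 0, 0, 0, 0, 0, -1], [0, 0, 0, 0, 0, 0, -1], [0, 0, 0, 0, 0, 0, -1]],
  ],
)

```text
time: 36.9
tool_pos: [0.5297, -0.3445, 0.1358]
tool_rot: [[-0.68, 0.734, 0.0], [0.734, 0.68, -0.0], [-0.0, 0.0, -1.0]]
force: [0.5, 0.5, -2.9]
width: 0.0626
grasp_force: 6.0
```

```bash
python3 -c "
from h import *
go((.5302,-.3448,.1225))"
```

```text
t 36.9 pos [ 0.5297 -0.3445  0.1358] yawY 42.8 tilt [ 0.0003 -0.0002] w 0.0626 F [ 0.49  0.46 -2.93] j [ 0.91  0.57 -0.6   1.71  0.37  0.98  0.92] 
rows 1 units [-0.013  0.004  0.333] total mm [-0.5  0.1 13.3]
```

Request:
play_rows(
  increments=[
    [[-0.01, 0, 0.1, 0, 0, 0, -1], [0, 0, 0.08, 0, 0, 0, -1], [0, 0, 0.05, 0, 0, 0, -1], [0, 0, 0.025, 0, 0, 0, -1], [0, 0, 0, 0, 0, 0, -1], [0, 0, 0, 0, 0, 0, -1]],
  ],
)

```text
time: 37.5
tool_pos: [0.5299, -0.3448, 0.1252]
tool_rot: [[-0.68, 0.733, 0.0], [0.733, 0.68, -0.0], [-0.0, 0.0, -1.0]]
force: [1.7, -0.4, -2.5]
width: 0.0629
grasp_force: 6.0
```

Request:
play_rows(
  increments=[
    [[0, 0, 0.025, 0, 0, 0, -1], [0, 0, 0, 0, 0, 0, -1], [0, 0, 0, 0, 0, 0, -1]],
  ],
)

```text
time: 37.8
tool_pos: [0.5299, -0.3448, 0.1243]
tool_rot: [[-0.68, 0.733, 0.0], [0.733, 0.68, -0.0], [-0.0, 0.0, -1.0]]
force: [0.3, -0.4, -1.7]
width: 0.0633
grasp_force: 6.0
```

Request:
play_rows(
  increments=[
    [[0, 0, 0.025, 0, 0, 0, -1], [0, 0, 0, 0, 0, 0, -1], [0, 0, 0, 0, 0, 0, -1]],
  ],
)

```text
time: 38.1
tool_pos: [0.5298, -0.3447, 0.1232]
tool_rot: [[-0.68, 0.733, -0.0], [0.733, 0.68, 0.0], [0.0, 0.0, -1.0]]
force: [0.8, -0.1, -2.2]
width: 0.0629
grasp_force: 6.0
```

Request:
play_rows(
  increments=[
    [[0, 0, 0.015, 0, 0, 0, -1], [0, 0, 0, 0, 0, 0, -1]],
  ],
)

```text
time: 38.3
tool_pos: [0.5299, -0.3448, 0.1226]
tool_rot: [[-0.68, 0.733, 0.0], [0.733, 0.68, -0.0], [-0.0, 0.0, -1.0]]
force: [0.5, -0.5, -1.2]
width: 0.0628
grasp_force: 6.0
```

Request:
play_rows(
  increments=[
    [[0, 0, 0.012, 0, 0, 0, -1], [0, 0, 0, 0, 0, 0, -1], [0, 0, 0, 0, 0, 0, -1]],
  ],
)

```text
time: 38.6
tool_pos: [0.5299, -0.3448, 0.1222]
tool_rot: [[-0.68, 0.733, 0.0], [0.733, 0.68, -0.0], [-0.0, 0.0, -1.0]]
force: [0.8, -0.1, -1.0]
width: 0.0627
grasp_force: 6.0
```

Request:
play_rows(
  increments=[
    [[0, 0, 0.01, 0, 0, 0, -1], [0, 0, 0, 0, 0, 0, -1]],
  ],
)

```text
time: 38.8
tool_pos: [0.53, -0.3448, 0.1219]
tool_rot: [[-0.68, 0.733, 0.0], [0.733, 0.68, -0.0], [-0.0, 0.0, -1.0]]
force: [0.4, -1.2, -0.5]
width: 0.0624
grasp_force: 6.0
```

Request:
play_rows(
  increments=[
    [[0, 0, 0.008, 0, 0, 0, -1], [0, 0, 0, 0, 0, 0, -1]],
  ],
)

```text
time: 39.0
tool_pos: [0.5301, -0.3448, 0.1217]
tool_rot: [[-0.68, 0.733, 0.001], [0.733, 0.68, -0.0], [-0.001, 0.0, -1.0]]
force: [0.6, -0.4, 0.8]
width: 0.0625
grasp_force: 6.0
```

Weight is off, so I release and withdraw.

Request:
play_rows(
  increments=[
    [[0, 0, 0, 0, 0, 0, 0.6], [0, 0, 0, 0, 0, 0, 1], [0, 0, 0, 0, 0, 0, 1], [0, 0, 0, 0, 0, 0, 1], [0, 0, -0.3, 0, 0, 0, 1], [0, 0, -0.6, 0, 0, 0, 1], [0, 0, -0.9, 0, 0, 0, 1], [0, 0, -1, 0, 0, 0, 1], [0, 0, -0.9, 0, 0, 0, 1], [0, 0, -0.3, 0, 0, 0, 1], [0, 0, 0, 0, 0, 0, 1], [0, 0, 0, 0, 0, 0, 1]],
  ],
)

```text
time: 40.2
tool_pos: [0.5291, -0.3446, 0.2803]
tool_rot: [[-0.68, 0.734, -0.002], [0.734, 0.68, 0.001], [0.001, -0.001, -1.0]]
force: [-0.4, -0.2, -0.1]
width: 0.0878
grasp_force: 0.0
```

Run:
```python
from h import *
go((.53,-.345,.28))
I=cams.get_image("scene")
print("expected rims px (crop)",((proj(I,[[.5301,-.3448,z] for z in(.086,.116,.146)])-[410,80])*500/150).round())
cv2.imwrite("pics/t5.png",cv2.resize(I['color'][80:230,410:560,::-1],(500,500)))
```

```text
t 40.2 pos [ 0.5291 -0.3446  0.2803] yawY 42.8 tilt [-0.0016  0.0005] w 0.0878 F [-0.44 -0.15 -0.09] j [ 0.95  0.43 -0.64  1.56  0.27  1.24  1.  ] 
rows 1 units [-0.022  0.01   0.006] total mm [-0.9  0.4  0.3]
expected rims px (crop) [[173. 315.]
 [182. 280.]
 [191. 244.]]
```

View pics/t5.png

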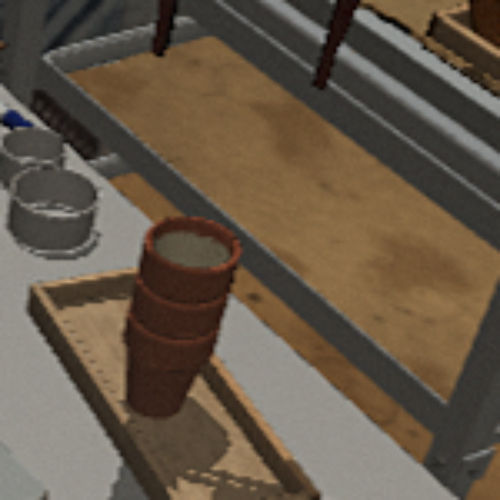

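The crop shows all three pots stacked upright in the tray. The top rim is at (191,244), exactly where expected, and the fingers are clear.

```bash
python3 -c "
from workcell import job
print(job.close_job())"
```

```text
the job is handed in; nothing more can be done
None
```

The three pots stand as one upright stack in the oak tray, each let down until it just took its own weight; the job was handed in with about 40 s of the 72 s used, and no verdict came back.

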